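# Unpack the sample: bin the foam, lift the vial with tongs

### The job

A sample vial has just been unpacked onto the black rubber mat. First throw the two white foam packing pieces into the grey waste tub; then take the tongs, close them on the small capped vial on the mat and lift it upright, at least 10 cm clear of the bench, and finish there, still holding the tongs closed on the vial for inspection. The vial may be contaminated: only the tongs may touch it, do not tip it over, and leave the jar, paper roll and marker pen where they are.

Things in the scene. Friction and masses are not known exactly. Their poses are not given: they have to be found in the camera images.
- vial_center (a point): centre of the small capped vial (amber glass with paper label, white cap): upright cylinder 26 mm in diameter, 50 mm tall, about 35 g, standing on the mat (top of mat 6 mm above the bench). z axis points up out of the cap.
- vial: the same vial; origin at the centre of its underside.
- mat: black rubber mat fixed to the bench, 210 x 140 x 6 mm, origin at the centre of its underside, x along the 210 mm side. The vial stands on its far half, foam piece a lies on its near half.
- foam_a_center (a point): centre of a white rigid foam packing piece, lying on the mat: 60 mm (its x) x 34 mm (its y) x 34 mm tall, stepped: full 34 mm height from x = -30 to +6 mm, only 18 mm tall from there to +30 mm; about 15 g. Centre 17 mm above its underside. Grip it across y, 12 mm to its -x side.
- foam_b_center (a point): centre of a second foam piece, same shape and axes, lying on the bare bench.
- foam_a: foam piece a, origin at the centre of its underside.
- foam_b: foam piece b, origin at the centre of its underside.
- tub: grey open waste tub fixed on the bench: 220 mm (x) x 180 mm (y) outside, 75 mm tall, walls and floor 5 mm; origin at the centre of its underside.
- tongs_grip (a point): grip point of the steel tongs, on their centre line, 19 mm above the underside. 205 mm long, 115 g, lying flat so the arms open sideways: x to the tips, y from right arm to left, z up. Arms 4 mm thick, 26 mm tall (6 to 32 mm above the underside). Outer width here: 49 mm open, 36 mm closed on the vial. Hinge block 44 mm wide, 34 mm tall, centred 86 mm behind.
- tongs_tip (a point): point midway between the rubber-coated tips, 90 mm ahead of the grip point, 17 mm above the underside, same axes: the vial belongs here. Tips 44 mm long, 34 mm tall, 52 mm clear between them when open, some 40 mm when the grip point is squeezed to 44 mm width.
- jaw_left: left arm of the tongs (at +y), origin at its hinge, 80 mm behind the grip point and 14 mm left, at the underside; x along the arm. Springs hold the arms open; both move together. Squeezing at the grip point takes 4 N to start, 7 N at 36 mm width, when they are parallel and on the vial. At 44 mm width they can be carried with open tips.
- jaw_right: right arm of the tongs, likewise, 14 mm to the right. About 30 N of squeeze at the grip point holds the vial safely.
- jar_center (a point): centre of a wide lidded jar, 60 mm diameter, 65 mm tall; leave it alone.
- roll_center (a point): centre of a paper tape roll lying flat, 84 mm diameter, 24 mm tall; leave it alone.
- marker_center (a point): centre of a marker pen, 140 mm long along its y, 12 mm thick; leave it alone.
Not all that is in view belongs to the job. Of the things that look like the part that bears tongs_grip, the larger one is meant.

How it is judged:
By the outcome, as a careful person would: the job done as asked, in the order asked, and still so for the second after the job is handed in, while the arm keeps its last pose, push and grip.
It also fails if it takes over 72 s, if anything falls off the work surface, if the arm or the gripper's body presses on something with over 40 N, if the wrist force passes 120 N, or if a joint passes its speed limit or range.

### The arm

A 7-joint arm with a two-finger parallel gripper is mounted at the origin on the work surface. World frame = base frame: x ahead of the robot, y to its left, z up, the work surface at z = 0. Lengths are in m, angles in rad, forces in N, time in s.
With the tool pointing down it reaches from about 0.4 to 0.85 m from the base axis. Payload 4.5 kg.
Tool frame: the origin (TCP) lies between the finger pads; the fingertips stand 11 mm ahead of it and the grasp point (between the pads) lies 8 mm behind it (r.nose_length is the distance from the TCP to the fingertips, in m); z points along the fingers, y is the line along which they close (so a half turn about z gives the same grasp; the last joint's range is limited). The gripper opens to 88 mm and grips with 3 to 60 N. Pads are 18 mm wide; open, the fingers measure 123 mm over their backs; the gripper's body (75 mm by 187 mm) begins 45 mm behind the grasp point.
Start: joints at [-1.286, 0.689, -0.195, 1.565, 0.157, 0.902, -0.215], TCP at [0.155, 0.605, 0.25] pointing down, gripper open.
Joint ranges: [-3.01, 3.01], [-0.46, 2.08], [-1.47, 1.51], [0.13, 2.56], [-1, 4.14], [0.04, 2.09], [-2.66, 2.66]. Speed limits (rad/s): [2.57, 2.57, 3.14, 3.14, 3.14, 3.14, 3.14].

### API

Orientations are given as a unit quaternion [x, y, z, w].
In Python, from plant import get_state, snapshot, camera_model, r gives the robot as it stands.
- The arm moves only by the shell command python3 -m inch 'ROWS' [FORCE]. ROWS is text: rows parted by semicolons, each of 7 numbers parted by spaces: the opening, from -1 (shut) to 1 (fully open), then the shift along the tool's x, y, z in m, then the turn, a rotation vector about the tool's x, y, z in rad. A call has 1 to 20 rows; each row shifts and turns the commanded pose from where the row before left it, along the tool's axes as they then stand; what a row does not reach is not made up. A row lasts 1/12 s, in which the tool goes at most 41.7 mm and 7.16 degrees, less where a joint would pass 70% of its speed; a pose out of reach is approached as far as the arm can. A call is refused whole if a number of a shift passes 0.0417 or a number of a turn 0.125, either way. A call with a gripper value outside its range is refused whole. The fingers move at their own pace and stop on an object; FORCE is the grip in N (left out, the last holds). Time passes only in rows, so rows that do not move let the fingers close. It gives the time, the measured TCP pose, the force, the opening and the grip force at its end, in the units of the state.
- get_state(): the state, without advancing time (a new reading comes with each control period).
- snapshot(name): name is "side" or "top"; returns (picture, depth): 480x640x3 uint8, red, green, blue; 480x640 float32, m along the optical axis (not along the pixel's ray), 0 where there is no reading.
- camera_model(name): a dict with "intrinsics" (3x3 intrinsics, pixels), "dist" ([k1, k2, p1, p2, k3] as OpenCV has them; the pictures are not rectified), "view" (4x4, takes a point from world to camera coordinates). Camera axes: x right, y down, z forward; pixel columns grow to the right and rows downward; lengths in m; the calibration is good to about 2 mm. A picture is of the moment at which its call begins. camera_model takes no time and is no camera call.
- r.finish_job(): hands the job in; it is judged then, once.
The state is a dict: "clock": time; "q": joint angles; "qd": joint speeds; "joint_torque": joint torques, N m; "tool_pos": TCP position; "eef_rot": TCP orientation; "contact_force": force on the tool from outside, world axes, zero at the start; "moment": the same for the moment, N m; "opening": opening from 0.0 (shut) to 1.0 (fully open); "finger_force": force on a finger pad.
Only numpy, scipy, OpenCV 4.12 (cv2) and the standard library are available. Lean on these libraries where they do the work, as an engineer would, in place of code of your own. Each camera call takes 0.05 s, during which the arm holds its last target. There are 200 camera calls.

## Working session

There is one attempt and no reset: what is moved stays moved. The work goes in short steps, Python scripts to look and compute and a shell command to move; the robot and the scene stay as the last step left them, time stands still between calls to the robot, and variables do not carry over. Pictures are saved under pics/ and viewed, at most 10 in all, crops included, and the job is handed in when it is done.

```bash
mkdir -p pics; ls; python3 - <<'E'
from plant import get_state, snapshot, camera_model, r
import cv2,numpy as np
s=get_state();print(s)
for n in("side","top"):
    p,d=snapshot(n);cv2.imwrite(f"pics/{n}0.png",p[...,::-1]);np.save(f"pics/{n}0.npy",d)
    print(n,{k:np.round(v,4).tolist() for k,v in camera_model(n).items()})
E
```

```text
pics
{'clock': 0.0, 'q': array([-1.28617988,  0.69000511, -0.19450032,  1.56631906,  0.15728171,
        0.90249238, -0.21509528]), 'qd': array([-8.44543948e-04, -2.68949890e-03, -9.42310356e-05, -1.99423339e-03,
        1.34160246e-04, -9.37667711e-04, -2.61969080e-04]), 'joint_torque': array([ 6.08460005e-05, -5.27553248e+01, -1.26655228e+00, -1.53417850e+01,
       -5.25407272e-02,  6.70264038e-03,  1.85499648e-04]), 'tool_pos': array([0.15502115, 0.60484799, 0.24890313]), 'eef_rot': array([ 1.25047880e-01,  9.92150284e-01, -9.16096419e-04, -5.31754344e-05]), 'contact_force': array([ 0.44641004, -0.07923396, -0.47912608]), 'moment': array([-0.00368384, -0.00063151,  0.00121025]), 'finger_force': 0.0, 'opening': 0.9996481767782612}
side {'intrinsics': [[566.6806, 0.0, 323.0483], [0.0, 566.6806, 235.4912], [0.0, 0.0, 1.0]], 'dist': [-0.0269, 0.0, 0.0, 0.0, 0.0], 'view': [[-0.9201, -0.3916, -0.0097, 0.4828], [-0.2988, 0.7177, -0.629, 0.1517], [0.2532, -0.5758, -0.7774, 0.9275], [0.0, 0.0, 0.0, 1.0]]}
top {'intrinsics': [[454.4099, 0.0, 318.8993], [0.0, 454.4099, 238.2031], [0.0, 0.0, 1.0]], 'dist': [-0.0911, 0.0, 0.0, 0.0, 0.0], 'view': [[0.0105, -0.9998, 0.0168, 0.0243], [-0.9974, -0.0116, -0.0713, 0.5103], [0.0714, -0.016, -0.9973, 1.0511], [0.0, 0.0, 0.0, 1.0]]}
```

View pics/top0.png

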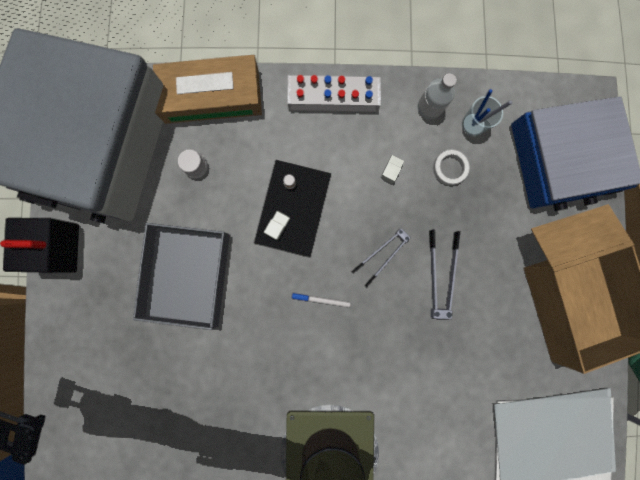

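View pics/side0.png

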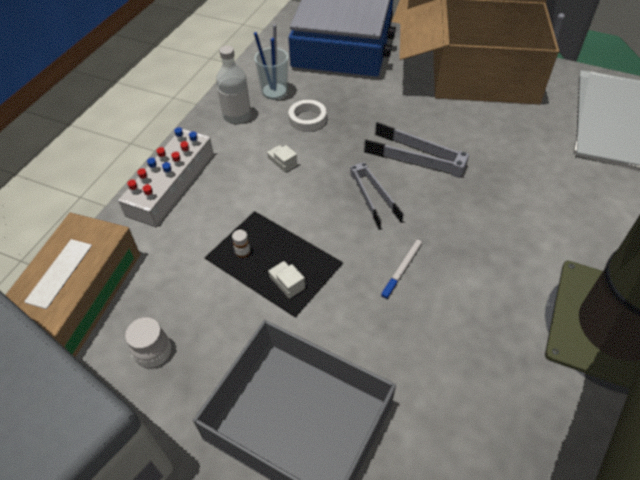

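The top view shows the large tongs (hinge 442,313; tips 432,233 and 457,233), small decoy tongs at (385,255), the vial (289,182), foam a (277,225), foam b (394,168), the tub (182,276), the marker (320,300), the roll (452,168) and the jar (192,164). The side view shows the same things, with the low steps of the foam pieces towards its left.

```bash
cat > h.py <<'E'
from plant import get_state, snapshot, camera_model, r
import cv2,numpy as np
from scipy.spatial.transform import Rotation as R
def cloud(n,d):
    m=camera_model(n);K=np.array(m["intrinsics"]);V=np.array(m["view"])
    u,v=np.meshgrid(np.arange(640.),np.arange(480.))
    a=cv2.undistortPoints(np.stack([u.ravel(),v.ravel()],1)[:,None],K,np.array(m["dist"]))[:,0]
    P=np.c_[a,np.ones(len(a))]*d.reshape(-1,1)
    return ((P-V[:3,3])@V[:3,:3]).reshape(480,640,3)
def ray(n,px,z):
    m=camera_model(n);K=np.array(m["intrinsics"]);V=np.array(m["view"])
    a=cv2.undistortPoints(np.array(px,float).reshape(-1,1,2),K,np.array(m["dist"]))[:,0]
    D=np.c_[a,np.ones(len(a))]@V[:3,:3];C=-V[:3,:3].T@V[:3,3]
    return C+D*((z-C[2])/D[:,2])[:,None]
def tool():
    s=get_state();return s["tool_pos"],R.from_quat(s["eef_rot"])
def rect(P):
    c,(w,h),a=cv2.minAreaRect((P[:,:2]*1000).astype(np.float32));return np.round([*c,w,h,a],1)
E
cat > m.py <<'E'
from h import *
for n,rois in (("top",dict(a=(255,205,300,245),b=(375,148,412,188),vial=(278,170,302,194),tub=(125,215,240,335),tongs=(420,222,470,325),roll=(430,145,475,190),jar=(170,145,215,185),marker=(285,285,355,312),mat=(245,150,340,265))),("side",dict(a=(262,255,310,302),b=(262,138,302,175),vial=(228,225,256,260),tongs=(355,115,475,180)))):
    I=cv2.imread(f"pics/{n}0.png").astype(int);d=np.load(f"pics/{n}0.npy");W=cloud(n,d)
    for k,(x0,y0,x1,y1) in rois.items():
        P=W[y0:y1,x0:x1];C=I[y0:y1,x0:x1];dd=d[y0:y1,x0:x1]
        if k=="mat": M=(C.max(2)<40)
        elif k in("tongs","tub"): M=(P[...,2]>(.022 if k=="tongs" else .06))
        elif k in("jar","roll","marker"): M=P[...,2]>.006
        elif k=="vial": M=P[...,2]>.02
        else: M=P[...,2]>.012
        M&=dd>0;Q=P[M]
        print(n,k,len(Q),"z%",np.round(np.percentile(Q[:,2],[5,25,50,75,95])*1000,1),"rect",rect(Q))
        if k in"ab":
            b=.006 if k=="a" else 0
            H=Q[Q[:,2]>b+.029];L=Q[(Q[:,2]>b+.013)&(Q[:,2]<b+.022)]
            print("  hi",len(H),rect(H),"lo",len(L),rect(L), "lo-hi deg",np.degrees(np.arctan2(*(L.mean(0)-H.mean(0))[1::-1])))
E
python3 m.py
```

```text
top a 391 z% [20.7 23.9 37.  39.6 42. ] rect [539.1 130.5  34.4  60.1  61.4]
  hi 225 [528.7 136.2  34.1  35.9  60.6] lo 145 [538.4 129.5  34.   60.   64.1] lo-hi deg -29.53157002914298
top b 366 z% [15.  18.4 31.9 34.1 36.3] rect [ 680.1 -143.9   33.7   61.4   63.8]
  hi 220 [ 669.2 -138.5   33.    36.5   63.4] lo 129 [ 680.2 -143.9   33.6   61.5   63.4] lo-hi deg -26.229915506614063
top vial 128 z% [28.7 47.1 54.5 56.3 58.3] rect [640.  102.   24.6  24.9   1.1]
top tub 1164 z% [61.9 69.4 72.8 74.7 76.7] rect [427.1 370.2 235.4 230.4  83.4]
top tongs 672 z% [24.3 29.4 31.7 33.6 35.7] rect [ 427.7 -265.9   64.6  208.1   89.1]
top roll 590 z% [ 8.7 20.6 23.  24.5 26.7] rect [ 685.9 -286.4   81.9   83.8   18.2]
top jar 621 z% [18.1 39.2 63.1 65.1 67.3] rect [677.  332.7  57.   67.5  59.4]
top marker 312 z% [ 7.6  9.4 10.9 12.6 14.5] rect [364.   25.3 138.8  13.6  81.3]
top mat 4078 z% [2.3 4.2 5.6 7.  8.9] rect [583.2  93.6 134.9 205.5  76.3]
side a 767 z% [15.3 24.1 36.1 40.6 42.5] rect [537.1 131.5  34.6  63.6  61.6]
  hi 397 [525.5 137.9  34.   37.4  62.5] lo 226 [537.5 131.4  34.4  63.3  60.8] lo-hi deg -21.779867910941846
side b 452 z% [13.8 19.2 31.1 34.6 36.6] rect [ 676.9 -142.6   37.4   64.    62.9]
  hi 241 [ 666.9 -137.6   36.2   40.1   65.8] lo 147 [ 677.9 -142.1   35.6   62.7   62.9] lo-hi deg -8.803395804103586
side vial 321 z% [22.7 34.6 49.2 56.6 58.7] rect [637.6 104.1  25.4  26.2  16.8]
side tongs 1354 z% [22.9 25.8 29.8 33.5 35.9] rect [ 426.5 -217.9  168.1  207.3   89.6]
```

```bash
cat > p.py <<'E'
from h import *
import sys
# plan x y z(mm, TCP) tool-y-angle(deg) nrows -> constant row
def plan(x,y,z,ang,n):
    p,q=tool();d=np.array([x,y,z])/1000-p
    a=np.radians(ang)
    best=None
    for s in(0,np.pi):
        b=a+s;Y=np.array([np.cos(b),np.sin(b),0]);Z=np.array([0,0,-1.]);X=np.cross(Y,Z)
        w=(q.inv()*R.from_matrix(np.c_[X,Y,Z])).as_rotvec()
        if best is None or np.linalg.norm(w)<np.linalg.norm(best):best=w
    S=sum((R.from_rotvec(best*k/n).as_matrix() for k in range(n)),np.zeros((3,3)))
    s=np.linalg.solve(S,q.inv().apply(d))
    print("rows",n,"shift",np.round(s,4),"turn",np.round(best/n,4))
if __name__=="__main__":plan(*map(float,sys.argv[1:5]),int(sys.argv[5]))
E
python3 - <<'E'
from h import *
d=np.load("pics/top0.npy");W=cloud("top",d)
print("tub",ray("top",[(148,226),(230,234),(217,330),(137,320)],.075).round(3).tolist())
P=W[215:335,125:240].reshape(-1,3);T=P[(P[:,2]>.066)&(P[:,2]<.082)];print(rect(T),len(T))
F=P[(abs(P[:,2]-.005)<.004)];
B=W[20:240,0:175].reshape(-1,3);B=B[(B[:,2]>.09)&(B[:,0]>.2)];c=cv2.convexHull((B[:,:2]*1000).astype(np.float32))[:,0]
print("machine",c[::max(1,len(c)//14)].round().tolist(),B[:,2].max(), "min x,y",B[:,:2].min(0))
P=W[222:325,420:470].reshape(-1,3);P=P[(P[:,2]>.02)&(P[:,2]<.045)]*1000
for lo in range(320,540,15):
    q=P[(P[:,0]>=lo)&(P[:,0]<lo+15)]
    if len(q):
        y=q[:,1];print(lo,len(q),y.min().round(1),y.max().round(1),"L",y[y>np.mean(y)].mean().round(1),"R",y[y<=np.mean(y)].mean().round(1),q[:,2].mean().round(1))
print(P[:,0].min(),P[:,0].max())
E
python3 p.py 528 136.6 110 61 20
```

```text
tub [[0.529, 0.415, 0.075], [0.513, 0.229, 0.075], [0.3, 0.253, 0.075], [0.319, 0.434, 0.075]]
[418.9 344.5 182.6 220.4  83.6] 976
machine [[934.0, 671.0], [932.0, 678.0], [929.0, 681.0], [904.0, 691.0], [857.0, 703.0], [613.0, 745.0], [495.0, 722.0], [492.0, 721.0], [434.0, 47.0], [861.0, 395.0], [863.0, 396.0], [881.0, 463.0], [884.0, 471.0], [920.0, 613.0]] 1.0842643225620192 min x,y [0.43364677 0.04704278]
320 83 -279.8 -235.0 L -245.1 R -268.7 32.7
335 122 -279.6 -236.0 L -244.9 R -268.8 32.7
350 38 -280.3 -239.6 L -241.7 R -276.7 29.3
365 38 -282.6 -241.2 L -241.9 R -278.3 28.4
380 36 -282.9 -240.4 L -242.5 R -280.3 29.1
395 42 -286.1 -239.7 L -242.1 R -282.4 29.6
410 38 -287.1 -240.1 L -241.6 R -283.7 29.1
425 37 -289.6 -238.7 L -240.2 R -285.7 29.2
440 44 -290.9 -238.3 L -240.2 R -287.6 29.2
455 39 -292.8 -237.4 L -239.6 R -290.1 29.2
470 43 -295.1 -236.7 L -238.5 R -292.0 29.0
485 48 -298.0 -236.3 L -238.5 R -293.0 30.5
500 53 -299.6 -235.0 L -238.7 R -294.5 31.2
515 53 -299.6 -235.2 L -237.3 R -296.5 30.4
530 5 -296.3 -235.3 L -236.9 R -296.3 28.3
323.428336746868 532.2381242144976
rows 20 shift [-0.026  -0.0151  0.007 ] turn [-0.0001  0.      0.0128]
```

```bash
python3 -m inch '1 -.026 -.0151 .007 0 0 .0128;1 -.026 -.0151 .007 0 0 .0128;1 -.026 -.0151 .007 0 0 .0128;1 -.026 -.0151 .007 0 0 .0128;1 -.026 -.0151 .007 0 0 .0128;1 -.026 -.0151 .007 0 0 .0128;1 -.026 -.0151 .007 0 0 .0128;1 -.026 -.0151 .007 0 0 .0128;1 -.026 -.0151 .007 0 0 .0128;1 -.026 -.0151 .007 0 0 .0128;1 -.026 -.0151 .007 0 0 .0128;1 -.026 -.0151 .007 0 0 .0128;1 -.026 -.0151 .007 0 0 .0128;1 -.026 -.0151 .007 0 0 .0128;1 -.026 -.0151 .007 0 0 .0128;1 -.026 -.0151 .007 0 0 .0128;1 -.026 -.0151 .007 0 0 .0128;1 -.026 -.0151 .007 0 0 .0128;1 -.026 -.0151 .007 0 0 .0128;1 -.026 -.0151 .007 0 0 .0128' 15
python3 p.py 528 136.6 23 61 5
```

```text
clock: 1.77
tool_pos: [0.5291, 0.1349, 0.1091]
eef_rot: [0.251, 0.968, -0.0, -0.0]
contact_force: [0.3, -0.4, 1.2]
opening: 0.998
finger_force: 0.0
rows 5 shift [0.0003 0.0002 0.0172] turn [-0.     -0.0001 -0.0002]
```

```bash
python3 -m inch '1 .001 0 .0172 0 0 0;1 0 0 .0172 0 0 0;1 0 0 .0172 0 0 0;1 0 0 .0172 0 0 0;1 0 0 .017 0 0 0;1 0 0 0 0 0 0;-1 0 0 0 0 0 0;-1 0 0 0 0 0 0;-1 0 0 0 0 0 0;-1 0 0 0 0 0 0;-1 0 0 0 0 0 0;-1 0 0 0 0 0 0;-1 0 0 0 0 0 0;-1 0 0 0 0 0 0;-1 0 0 -.01 0 0 0;-1 0 0 -.025 0 0 0;-1 0 0 -.03 0 0 0;-1 0 0 -.03 0 0 0;-1 0 0 -.03 0 0 0' 15
python3 p.py 455 335 140 61 8; python3 -c "
from h import *; s=get_state();print(s['opening'],s['finger_force'],s['tool_pos'])"
```

```text
clock: 3.35
tool_pos: [0.5273, 0.1366, 0.1508]
eef_rot: [0.251, 0.968, -0.0, -0.0]
contact_force: [0.3, -0.3, -0.5]
opening: 0.383
finger_force: 15.0
rows 8 shift [0.0199 0.0173 0.0013] turn [-0.     -0.     -0.0001]
0.38304886867599086 14.999955907042022 [0.5272589  0.13655347 0.15078471]
```

```bash
python3 -m inch '-1 .02 .0173 .0013 0 0 0;-1 .02 .0173 .0013 0 0 0;-1 .02 .0173 .0013 0 0 0;-1 .02 .0173 .0013 0 0 0;-1 .02 .0173 .0013 0 0 0;-1 .02 .0173 .0013 0 0 0;-1 .02 .0173 .0013 0 0 0;-1 .02 .0173 .0013 0 0 0;-1 0 0 .03 0 0 0;-1 0 0 .03 0 0 0;-1 0 0 .03 0 0 0;-1 0 0 0 0 0 0;.4 0 0 0 0 0 0;.4 0 0 0 0 0 0;.4 0 0 0 0 0 0;.4 0 0 -.03 0 0 0;.4 0 0 -.03 0 0 0;.4 0 0 -.03 0 0 0;1 0 0 -.03 0 0 0'
python3 p.py 668.5 -138 120 63.6 20
```

```text
clock: 4.93
tool_pos: [0.4554, 0.3355, 0.1719]
eef_rot: [0.251, 0.968, 0.001, 0.001]
contact_force: [-0.5, -0.2, -0.5]
opening: 0.754
finger_force: 0.0
rows 20 shift [-0.0205 -0.016   0.0026] turn [ 0.0001  0.0001 -0.0023]
```

```bash
python3 -m inch '1 -.0205 -.016 .0024 0 0 -.0023;1 -.0205 -.016 .0024 0 0 -.0023;1 -.0205 -.016 .0024 0 0 -.0023;1 -.0205 -.016 .0024 0 0 -.0023;1 -.0205 -.016 .0024 0 0 -.0023;1 -.0205 -.016 .0024 0 0 -.0023;1 -.0205 -.016 .0024 0 0 -.0023;1 -.0205 -.016 .0024 0 0 -.0023;1 -.0205 -.016 .0024 0 0 -.0023;1 -.0205 -.016 .0024 0 0 -.0023;1 -.0205 -.016 .0024 0 0 -.0023;1 -.0205 -.016 .0024 0 0 -.0023;1 -.0205 -.016 .0024 0 0 -.0023;1 -.0205 -.016 .0024 0 0 -.0023;1 -.0205 -.016 .0024 0 0 -.0023;1 -.0205 -.016 .0024 0 0 -.0023;1 -.0205 -.016 .0024 0 0 -.0023;1 -.0205 -.016 .0024 0 0 -.0023;1 -.0205 -.016 .0024 0 0 -.0023;1 -.0205 -.016 .0024 0 0 -.0023'
python3 p.py 668.5 -138 18 63.6 6
```

```text
clock: 6.6
tool_pos: [0.6694, -0.1407, 0.1228]
eef_rot: [0.229, 0.973, -0.0, 0.001]
contact_force: [0.1, 0.0, -0.3]
opening: 0.999
finger_force: 0.0
rows 6 shift [0.0004 0.0003 0.0175] turn [ 0.0001  0.0004 -0.0001]
```

```bash
python3 -m inch '1 0 0 .0175 0 0 0;1 0 0 .0175 0 0 0;1 0 0 .0175 0 0 0;1 0 0 .0175 0 0 0;1 0 0 .0175 0 0 0;1 0 0 .0165 0 0 0;1 0 0 0 0 0 0;-1 0 0 0 0 0 0;-1 0 0 0 0 0 0;-1 0 0 0 0 0 0;-1 0 0 0 0 0 0;-1 0 0 0 0 0 0;-1 0 0 0 0 0 0;-1 0 0 0 0 0 0;-1 0 0 0 0 0 0;-1 0 0 -.01 0 0 0;-1 0 0 -.025 0 0 0;-1 0 0 -.04 0 0 0;-1 0 0 -.04 0 0 0;-1 0 0 -.03 0 0 0'
python3 p.py 385 345 155 75 20
```

```text
clock: 8.27
tool_pos: [0.6694, -0.1388, 0.1654]
eef_rot: [0.228, 0.974, 0.0, 0.002]
contact_force: [0.8, 0.2, 0.0]
opening: 0.386
finger_force: 15.0
rows 20 shift [0.022  0.0175 0.0005] turn [ 0.0001  0.0002 -0.01  ]
```

```bash
python3 -m inch '-1 .022 .0175 0 0 0 -.01;-1 .022 .0175 0 0 0 -.01;-1 .022 .0175 0 0 0 -.01;-1 .022 .0175 0 0 0 -.01;-1 .022 .0175 0 0 0 -.01;-1 .022 .0175 0 0 0 -.01;-1 .022 .0175 0 0 0 -.01;-1 .022 .0175 0 0 0 -.01;-1 .022 .0175 0 0 0 -.01;-1 .022 .0175 0 0 0 -.01;-1 .022 .0175 0 0 0 -.01;-1 .022 .0175 0 0 0 -.01;-1 .022 .0175 0 0 0 -.01;-1 .022 .0175 0 0 0 -.01;-1 .022 .0175 0 0 0 -.01;-1 .022 .0175 0 0 0 -.01;-1 .022 .0175 0 0 0 -.01;-1 .022 .0175 0 0 0 -.01;-1 .022 .0175 0 0 0 -.01;-1 .022 .0175 0 0 0 -.01'
python3 -m inch '-1 0 0 .03 0 0 0;-1 0 0 .03 0 0 0;-1 0 0 .03 0 0 0;-1 0 0 0 0 0 0;.4 0 0 0 0 0 0;.4 0 0 0 0 0 0;.4 0 0 0 0 0 0;.4 0 0 -.03 0 0 0;.4 0 0 -.03 0 0 0;.4 0 0 -.03 0 0 0;1 0 0 -.03 0 0 0'
python3 p.py 417.5 -263.7 110 86.8 20
```

```text
clock: 9.93
tool_pos: [0.3825, 0.346, 0.1623]
eef_rot: [0.13, 0.992, 0.0, 0.0]
contact_force: [-0.5, 0.1, 0.5]
opening: 0.386
finger_force: 15.0
clock: 10.85
tool_pos: [0.3836, 0.3446, 0.1947]
eef_rot: [0.13, 0.991, 0.001, 0.001]
contact_force: [0.8, 0.6, -0.2]
opening: 0.753
finger_force: 0.0
rows 20 shift [-0.0066 -0.0298  0.0042] turn [ 0.0001  0.0001 -0.0103]
```

```bash
python3 -m inch '1 -.0066 -.0298 .0042 0 0 -.0103;1 -.0066 -.0298 .0042 0 0 -.0103;1 -.0066 -.0298 .0042 0 0 -.0103;1 -.0066 -.0298 .0042 0 0 -.0103;1 -.0066 -.0298 .0042 0 0 -.0103;1 -.0066 -.0298 .0042 0 0 -.0103;1 -.0066 -.0298 .0042 0 0 -.0103;1 -.0066 -.0298 .0042 0 0 -.0103;1 -.0066 -.0298 .0042 0 0 -.0103;1 -.0066 -.0298 .0042 0 0 -.0103;1 -.0066 -.0298 .0042 0 0 -.0103;1 -.0066 -.0298 .0042 0 0 -.0103;1 -.0066 -.0298 .0042 0 0 -.0103;1 -.0066 -.0298 .0042 0 0 -.0103;1 -.0066 -.0298 .0042 0 0 -.0103;1 -.0066 -.0298 .0042 0 0 -.0103;1 -.0066 -.0298 .0042 0 0 -.0103;1 -.0066 -.0298 .0042 0 0 -.0103;1 -.0066 -.0298 .0042 0 0 -.0103;1 -.0066 -.0298 .0042 0 0 -.0103' 5
python3 -m inch '1 0 0 0 0 0 0;1 0 0 0 0 0 0;1 0 0 0 0 0 0'
python3 p.py 417.5 -263.7 15 86.8 5
python3 - <<'E'
from h import *
for n in("side","top"):
    p,d=snapshot(n);cv2.imwrite(f"pics/{n}1.png",p[...,::-1]);np.save(f"pics/{n}1.npy",d)
W=cloud("top",d)
P=W[175:190,278:302].reshape(-1,3);P=W[170:194,278:302].reshape(-1,3);print("cap",rect(P[P[:,2]>.048]))
E
```

```text
clock: 12.52
tool_pos: [0.4172, -0.2665, 0.1092]
eef_rot: [0.028, 1.0, -0.001, 0.001]
contact_force: [1.3, -0.5, 0.1]
opening: 1.004
finger_force: 0.0
clock: 12.77
tool_pos: [0.4171, -0.2636, 0.1087]
eef_rot: [0.028, 1.0, -0.0, 0.001]
contact_force: [1.2, -0.3, 0.2]
opening: 1.0
finger_force: 0.0
rows 5 shift [-0.0001 -0.      0.0187] turn [-0.0001  0.0004  0.0002]
cap [541.7  81.9 225.9  23.8  11.8]
```

View pics/side1.png

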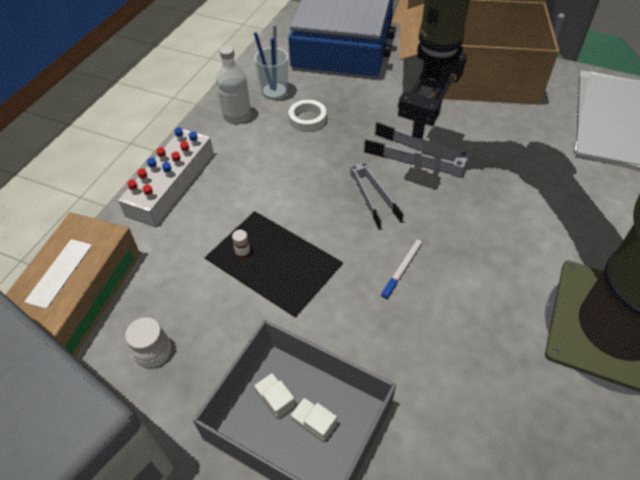

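Both foam pieces lie in the tub (272,394; 315,418), the vial is still upright at (240,242) and the gripper stands over the large tongs.

```bash
python3 -m inch '1 0 0 .0187 0 0 0;1 0 0 .0187 0 0 0;1 0 0 .0187 0 0 0;1 0 0 .0187 0 0 0;1 0 0 .0187 0 0 0;1 0 0 0 0 0 0;0 0 0 0 0 0 0;0 0 0 0 0 0 0;0 0 0 0 0 0 0;0 0 0 0 0 0 0;0 0 0 0 0 0 0;0 0 0 0 0 0 0;0 0 0 0 0 0 0;0 0 0 0 0 0 0' 15
python3 p.py 530 90 95 86.8 20
```

```text
clock: 14.03
tool_pos: [0.4172, -0.2637, 0.0143]
eef_rot: [0.027, 1.0, 0.0, 0.001]
contact_force: [-0.2, 1.0, 3.4]
opening: 0.501
finger_force: 6.1
rows 20 shift [-0.0047  0.018  -0.004 ] turn [0.     0.0001 0.0001]
```

```bash
python3 -m inch '0 0 0 -.008 0 0 0;0 0 0 -.016 0 0 0;0 0 0 -.024 0 0 0;0 0 0 -.024 0 0 0;0 0 0 -.016 0 0 0;0 0 0 -.008 0 0 0;0 0 0 0 0 0 0'
python3 p.py 479.7 111.4 110 86.8 20
```

```text
clock: 14.62
tool_pos: [0.4172, -0.2644, 0.1111]
eef_rot: [0.028, 1.0, -0.0, 0.001]
contact_force: [-0.2, -0.7, -1.4]
opening: 0.503
finger_force: 4.6
rows 20 shift [-0.0021  0.0189  0.0001] turn [-0.      0.0001  0.    ]
```

```bash
python3 -m inch '0 -.001 .007 0 0 0 0;0 -.0015 .014 0 0 0 0;0 -.0022 .02 0 0 0 0;0 -.0024 .021 0 0 0 0;0 -.0024 .021 0 0 0 0;0 -.0024 .021 0 0 0 0;0 -.0024 .021 0 0 0 0;0 -.0024 .021 0 0 0 0;0 -.0024 .021 0 0 0 0;0 -.0024 .021 0 0 0 0;0 -.0024 .021 0 0 0 0;0 -.0024 .021 0 0 0 0;0 -.0024 .021 0 0 0 0;0 -.0024 .021 0 0 0 0;0 -.0024 .021 0 0 0 0;0 -.0024 .021 0 0 0 0;0 -.0024 .021 0 0 0 0;0 -.0022 .02 0 0 0 0;0 -.0015 .014 0 0 0 0;0 -.001 .007 0 0 0 0'
python3 -m inch '0 0 0 0 0 0 0;0 0 0 0 0 0 0;0 0 0 0 0 0 0'
python3 - <<'E'
from h import *
print(get_state()["tool_pos"])
for n in("side","top"):
    p,d=snapshot(n);cv2.imwrite(f"pics/{n}2.png",p[...,::-1]);np.save(f"pics/{n}2.npy",d)
    x,y,w=(200,120,240) if n=="side" else (220,140,180)
    cv2.imwrite(f"pics/{n}2c.png",cv2.resize(p[y:y+w*3//4,x:x+w,::-1],(800,600)))
E
```

```text
clock: 16.28
tool_pos: [0.4798, 0.1121, 0.1091]
eef_rot: [0.026, 1.0, 0.001, -0.001]
contact_force: [0.6, -0.8, -1.5]
opening: 0.497
finger_force: 4.6
clock: 16.53
tool_pos: [0.4798, 0.1075, 0.1097]
eef_rot: [0.028, 1.0, -0.001, -0.001]
contact_force: [0.1, -0.3, -1.0]
opening: 0.502
finger_force: 4.6
[0.47981721 0.10749547 0.10965407]
```

View pics/side2c.png

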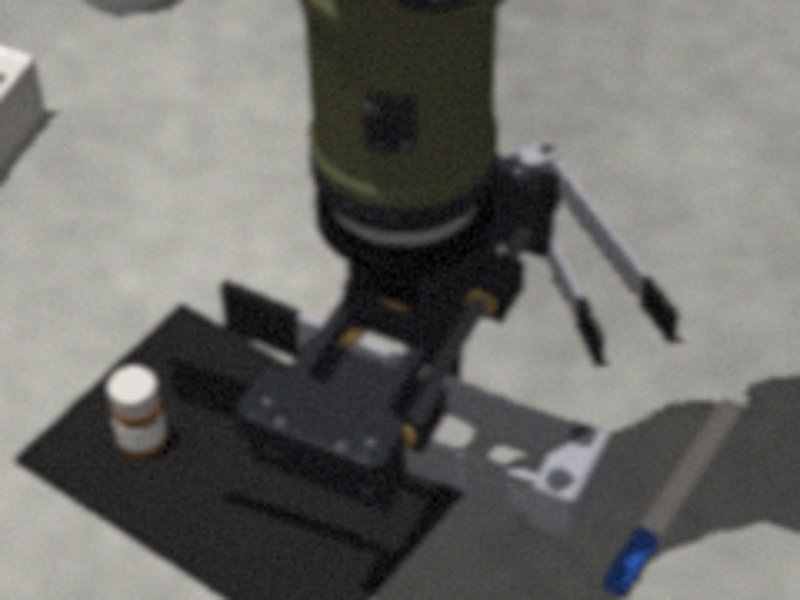

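View pics/top2c.png

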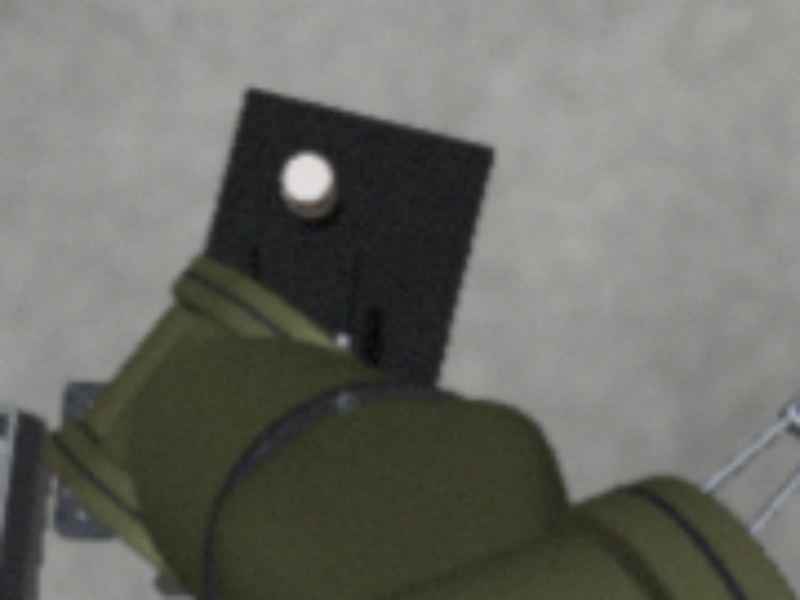

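Side crop: tongs held level with open tips (262,320 and 210,385), hinge at right (575,470), and the vial upright at (138,410). Top crop: cap at (308,180), tip edges at (255,265) and (358,275). I'll measure these with depth.

```bash
cat > t.py <<'E'
from h import *
import sys
i=sys.argv[1]
for n in("top","side"):
    W=cloud(n,np.load(f"pics/{n}{i}.npy")).reshape(-1,3);I=cv2.imread(f"pics/{n}{i}.png").reshape(-1,3).astype(int)
    ok=np.isfinite(W).all(1);W=W[ok]*1000;I=I[ok]
    p=tool()[0]*1000
    V=W[(np.hypot(W[:,0]-639,W[:,1]-103)<22)&(W[:,2]>48)&(W[:,2]<75)&(I.mean(1)>100)]
    print(n,"cap",len(V),rect(V),V[:,2].mean())
    B=(W[:,2]>p[2]-20)&(W[:,2]<p[2]+32)&(abs(W[:,1]-p[1])<45)
    T=W[B&(W[:,0]>p[0]+66)&(W[:,0]<p[0]+125)&(I.mean(1)<90)]
    for nm,Q in(("L",T[T[:,1]>p[1]-5]),("R",T[T[:,1]<=p[1]-5])):
        if len(Q)>5:print("  tip",nm,len(Q),"x",np.percentile(Q[:,0],[2,98]).round(1),"y",np.percentile(Q[:,1],[2,50,98]).round(1),"ztop",np.percentile(Q[:,2],[2,95]).round(1))
    for a,b in((-95,-75),(-75,-55),(-55,-35),(30,50),(50,68),(75,90),(90,105)):
        Q=W[B&(W[:,0]>p[0]+a)&(W[:,0]<p[0]+b)]
        if len(Q)>5:print("   seg",a,len(Q),"y",np.percentile(Q[:,1],[2,98]).round(1),"z95",np.percentile(Q[:,2],[5,95]).round(1))
E
python3 t.py 2
```

```text
top cap 94 [6.404454e+05 1.027430e+05 2.361670e+04 2.290120e+04 6.000000e-01] 55.35667801257668
  tip L 34 x [578.1 595.4] y [123.1 124.7 128.1] ztop [101.7 131.6]
  tip R 71 x [551.6 593.3] y [74.8 78.7 82.9] ztop [101.  131.7]
   seg 75 27 y [76.6 82.9] z95 [106.9 131.7]
   seg 90 39 y [ 74.8 127.9] z95 [102.3 130.9]
side cap 147 [6.383776e+05 1.028183e+05 2.302210e+04 2.565760e+04 2.670000e+01] 56.2883528388206
  tip L 335 x [552.2 593.1] y [124.6 129.5 131.2] ztop [ 98.5 131.3]
  tip R 329 x [547.6 589.8] y [78.3 81.9 85.6] ztop [ 96.9 130.5]
   seg -95 476 y [ 93.4 135.6] z95 [102.1 131.6]
   seg -75 289 y [ 93.1 133.2] z95 [103.5 129.5]
   seg -55 287 y [ 91.3 131.2] z95 [103.5 129. ]
   seg 30 17 y [82.9 88.4] z95 [121.2 129.4]
   seg 50 47 y [79.7 85.5] z95 [111.6 130.4]
   seg 75 238 y [ 78.6 131.1] z95 [ 99.4 131.4]
   seg 90 245 y [ 77.5 131. ] z95 [ 99.  131.3]
```

```bash
python3 -m inch '0 0 0 .007 0 0 0;0 0 0 .014 0 0 0;0 0 0 .017 0 0 0;0 0 0 .017 0 0 0;0 0 0 .014 0 0 0;0 0 0 .008 0 0 0;0 0 0 .004 0 0 0;0 -.006 0 0 0 0 0;0 -.008 .0004 0 0 0 0;0 -.006 .0004 0 0 0 0;0 0 0 0 0 0 0;0 0 0 0 0 0 0;0 0 0 0 0 0 0'
python3 - <<'E'
from h import *
for n in("side","top"):
    p,d=snapshot(n);cv2.imwrite(f"pics/{n}3.png",p[...,::-1]);np.save(f"pics/{n}3.npy",d)
E
python3 t.py 3; python3 p.py 548.5 108 28.5 86.8 8
```

```text
clock: 17.72
tool_pos: [0.5002, 0.1088, 0.0294]
eef_rot: [0.028, 1.0, 0.0, 0.0]
contact_force: [-0.3, -0.6, -1.2]
opening: 0.5
finger_force: 4.6
top cap 94 [6.402678e+05 1.028351e+05 2.387750e+04 2.302130e+04 1.700000e+00] 55.5221024662824
  tip L 24 x [604.6 620.6] y [117.6 125.7 134.7] ztop [ 9.9 51.1]
  tip R 24 x [597.6 616. ] y [75.6 79.5 85.2] ztop [14.  51.6]
   seg 90 13 y [ 77.1 114.9] z95 [46.5 51.5]
side cap 146 [6.384855e+05 1.035297e+05 2.463410e+04 2.375020e+04 7.260000e+01] 56.535024528030675
  tip L 302 x [572.3 613.9] y [126.  130.9 147.3] ztop [ 9.6 51.3]
  tip R 317 x [567.9 611.4] y [77.6 83.3 92.8] ztop [ 9.4 51. ]
   seg -95 419 y [ 94.  136.7] z95 [21.9 51.7]
   seg -75 231 y [ 94.3 134.6] z95 [23.1 48.8]
   seg -55 237 y [ 91.9 132.2] z95 [22.6 49. ]
   seg 30 21 y [85.2 88.9] z95 [30.3 47.4]
   seg 50 54 y [81.6 87.7] z95 [29.7 50.3]
   seg 75 208 y [ 80.1 132.8] z95 [16.1 51.3]
   seg 90 210 y [ 77.8 133.2] z95 [16.8 51.2]
rows 8 shift [-0.0061  0.0002  0.0001] turn [-0.     -0.      0.0002]
```

```bash
python3 -m inch '0 -.004 0 0 0 0 0;0 -.006 .0003 0 0 0 0;0 -.007 .0003 0 0 0 0;0 -.007 .0003 0 0 0 0;0 -.007 .0003 0 0 0 0;0 -.007 .0003 0 0 0 0;0 -.006 .0003 0 0 0 0;0 -.005 .0002 0 0 0 0;0 0 0 0 0 0 0;0 0 0 0 0 0 0;0 0 0 0 0 0 0'
python3 - <<'E'
from h import *
for n in("side","top"):
    p,d=snapshot(n);cv2.imwrite(f"pics/{n}4.png",p[...,::-1]);np.save(f"pics/{n}4.npy",d)
    if n=="side": cv2.imwrite(f"pics/{n}4c.png",cv2.resize(p[180:315,190:370,::-1],(800,600)))
E
python3 t.py 4
```

```text
clock: 18.73
tool_pos: [0.5489, 0.1083, 0.0289]
eef_rot: [0.027, 1.0, -0.0, -0.0]
contact_force: [0.1, -0.4, -1.3]
opening: 0.501
finger_force: 4.6
top cap 0 [0. 0. 0. 0. 0.] nan
  tip R 26 x [647.4 670.5] y [69.5 77.9 89.4] ztop [ 9.1 52. ]
   seg 90 10 y [75.8 80.2] z95 [32.8 52.2]
side cap 143 [6.377836e+05 1.029912e+05 2.392370e+04 2.679270e+04 1.100000e+01] 56.49496445872667
  tip L 317 x [623.9 663. ] y [104.7 130.  143.4] ztop [ 9.3 50.6]
  tip R 198 x [616.6 658.7] y [ 77.   83.7 102.1] ztop [16.4 50.9]
   seg -95 404 y [ 93.8 136.2] z95 [22.4 51.2]
   seg -75 230 y [ 93.1 135.1] z95 [10.2 48.6]
   seg -55 242 y [ 90.8 138. ] z95 [10.4 48.2]
   seg 30 38 y [ 84.2 105.2] z95 [29.9 48.3]
   seg 50 26 y [ 80.  118.9] z95 [32.6 48.1]
   seg 75 357 y [ 80.9 131.8] z95 [21.3 57.5]
   seg 90 225 y [ 78.5 135.5] z95 [17.7 57.9]t.py:9: RuntimeWarning: Mean of empty slice.
  print(n,"cap",len(V),rect(V),V[:,2].mean())
  ret = ret.dtype.type(ret / rcount)
```

View pics/side4c.png

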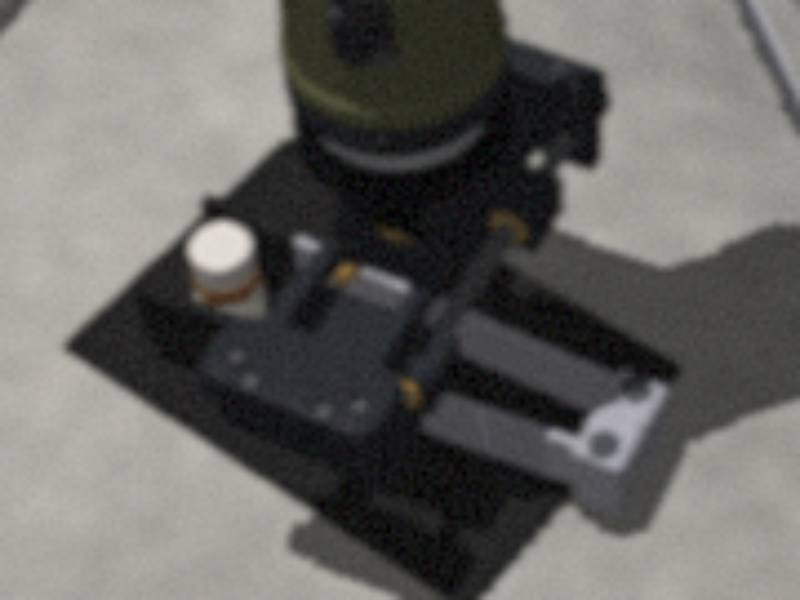

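The vial (225,270 in the crop) stands upright and unmoved between the open tips. Next I close slowly, then raise the force.

```bash
python3 -m inch '-.04 0 0 0 0 0 0;-.08 0 0 0 0 0 0;-.12 0 0 0 0 0 0;-.15 0 0 0 0 0 0;-.17 0 0 0 0 0 0;-.19 0 0 0 0 0 0;-.22 0 0 0 0 0 0;-.25 0 0 0 0 0 0;-.3 0 0 0 0 0 0;-.3 0 0 0 0 0 0' 15
python3 -m inch '-1 0 0 0 0 0 0;-1 0 0 0 0 0 0;-1 0 0 0 0 0 0;-1 0 0 0 0 0 0;-1 0 0 0 0 0 0' 32
```

```text
clock: 19.67
tool_pos: [0.5494, 0.1082, 0.029]
eef_rot: [0.027, 1.0, 0.0, -0.0]
contact_force: [-0.5, 0.1, -0.1]
opening: 0.411
finger_force: 15.0
clock: 20.08
tool_pos: [0.5494, 0.1083, 0.029]
eef_rot: [0.027, 1.0, 0.0, 0.0]
contact_force: [-0.1, -0.6, -0.7]
opening: 0.409
finger_force: 32.0
```

Width is 36.0 mm, so the tongs are on the vial. Lift about 150 mm.

```bash
python3 -m inch '-1 0 0 -.003 0 0 0;-1 0 0 -.006 0 0 0;-1 0 0 -.01 0 0 0;-1 0 0 -.012 0 0 0;-1 0 0 -.014 0 0 0;-1 0 0 -.014 0 0 0;-1 0 0 -.014 0 0 0;-1 0 0 -.014 0 0 0;-1 0 0 -.014 0 0 0;-1 0 0 -.014 0 0 0;-1 0 0 -.012 0 0 0;-1 0 0 -.01 0 0 0;-1 0 0 -.008 0 0 0;-1 0 0 -.005 0 0 0;-1 0 0 -.003 0 0 0;-1 0 0 0 0 0 0;-1 0 0 0 0 0 0;-1 0 0 0 0 0 0;-1 0 0 0 0 0 0;-1 0 0 0 0 0 0'
python3 - <<'E'
from h import *
p,d=snapshot("side");cv2.imwrite("pics/side5.png",p[...,::-1]);W=cloud("side",d).reshape(-1,3)*1000
t=tool()[0]*1000;I=p.reshape(-1,3).mean(1)
V=W[(np.hypot(W[:,0]-t[0]-90,W[:,1]-t[1]+5)<22)&(W[:,2]>t[2]+22)&(W[:,2]<t[2]+50)&(I>110)]
print("cap",len(V),V.mean(0),np.percentile(V[:,2],[5,50,95]));print(get_state()["finger_force"])
E
```

```text
clock: 21.75
tool_pos: [0.5491, 0.1083, 0.1815]
eef_rot: [0.027, 1.0, -0.0, -0.0]
contact_force: [0.2, -0.6, -1.7]
opening: 0.408
finger_force: 32.0
cap 159 [638.36958987 105.26364669 208.81137884] [206.98063863 208.80450905 210.80564226]
31.99969201348722
```

View pics/side5.png

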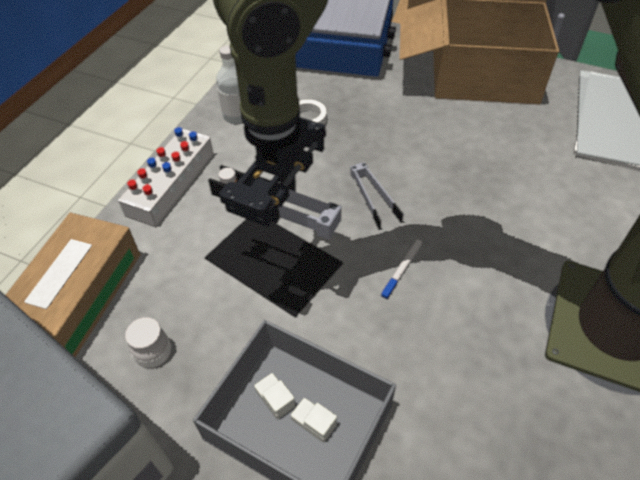

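The vial is held upright in the tongs at (228,175), with its cap top level at 209 mm, so its underside is about 159 mm up. Both foam pieces are in the tub, and the jar, roll and marker are where they were.

```bash
python3 -c "
from plant import r
print(r.finish_job())"
```

```text
the job is handed in; nothing more can be done
None
```

The job is handed in: both foam pieces are in the tub, and the tongs hold the vial upright with its underside about 16 cm above the bench; the jar, roll and marker were left alone.

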